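# Pull the broken corner block and test it with the moisture meter

### The arm

A 6-joint arm with a two-finger parallel gripper is mounted at the origin on the work surface. World frame = base frame: x ahead of the robot, y to its left, z up, the work surface at z = 0. Lengths are in m, angles in rad, forces in N, time in s.
With the tool pointing down it reaches from about 0.25 to 0.8 m from the base axis. Payload 8.5 kg.
Tool frame: the origin (TCP) lies at the very end of the fingers, on their centre line; the grasp point (between the pads) lies arm.grip_depth behind it (arm.grip_depth is the distance from the TCP to the grasp point, in m); z points along the fingers, y is the direction in which the jaws open and shut (so a half turn about z gives the same grasp; the last joint's range is limited). The gripper opens to 85 mm and grips with 20 to 120 N. Pads are 22 mm wide; open, the fingers measure 114 mm over their backs; the gripper's body (76 mm by 85 mm) begins 54 mm behind the grasp point. The pads swing forward as they close: fully open they stand 13 mm farther back than shut.
Start: joints at [1.235, 0.238, -0.013, 1.319, 0, 1.571], TCP at [0.173, 0.496, 0.231] pointing down, gripper open.
Joint ranges: [-2.66, 2.66], [-1.03, 1.9], [-1.14, 1.46], [-1.82, 2.27], [-1.45, 1.34], [-3.14, 3.14]. Speed limits (rad/s): [2.22, 2.22, 2.79, 3.14, 3.14, 3.14].

### API

Orientations are given as a rotation vector (axis times angle).
In Python, from workcell import arm gives the robot as it stands.
- The arm moves only by the tool move_arm, never from a script. Its argument "rows" is a list that holds one entry, the list of rows, each a list of 7 numbers: the turn, a rotation vector about the world's x, y, z in units of pi/4 rad (1.0 is pi/4 rad), then the shift along the world's x, y, z in units of 1 m (1.0 is 1 m), then the closure in counts, from 0 (fully open) to 255 (shut). In form: [[[wx, wy, wz, x, y, z, claw], ...]]. A call has 1 to 20 rows; each row is the pose to reach, as a shift and turn from the pose commanded when the call began; what a row does not reach only later rows make up. A row lasts 1/10 s, in which the tool goes at most 50 mm and 8.59 degrees, less where a joint would pass 70% of its speed; a pose out of reach is approached as far as the arm can. A call with a number of a shift or a turn outside -1 to 1 is refused whole. A call with a gripper value outside its range is refused whole. The fingers move at their own pace and stop on an object; the grip force is fixed at half the most. Time passes only in rows, so rows that repeat a pose let the fingers close. It gives the time, the measured TCP pose, the force and the opening at its end, in the units of the state.
- arm.observe(): the state, without advancing time (a new reading comes with each control period).
- arm.camera(name): name is "scene" or "top"; returns a dict with "pixels" (480x640x3 uint8, red, green, blue), "depth" (480x640 float32, m along the optical axis (not along the pixel's ray), 0 where there is no reading), "fx", "fy", "cx", "cy" (pixels), "R" (3x3) and "t" (3): a world point X has camera coordinates R X + t. Camera axes: x right, y down, z forward; pixel columns grow to the right and rows downward; lengths in m; the calibration is good to about 2 mm. A picture is of the moment at which its call begins.
- arm.finish_job(): hands the job in, once; it reports no verdict.
The state is a dict: "time": time; "joints": joint angles; "joint_velocities": joint speeds; "tau": joint torques, N m; "ee_pos": TCP position; "tcp_rot": TCP orientation; "ft_force": force on the tool from outside, world axes, zero at the start; "ft_torque": the same for the moment, N m; "opening": opening from 0.0 (shut) to 1.0 (fully open).
Only numpy, scipy, OpenCV 4.12 (cv2) and the standard library are available. Lean on these libraries where they do the work, as an engineer would, in place of code of your own. Each camera call takes 0.05 s, during which the arm holds its last target.

### The job

One of the three walnut corner blocks on the bench has a corner broken off, and we suspect damp: take it out of the batch and seat it, chalk mark up, flat between the corner stops of the test cradle, and let go of it. Then take the two-pin moisture meter out of its holster and, holding it upright with its two pins in line with the length of the block and centred on the block's chalk mark, press gently down until the sprung head has gone in about half its travel, never all the way to its stop. Finish while still holding the meter pressed there, and leave the sound blocks and everything else on the bench where they are.

Things in the scene. Friction and masses are not known exactly. Their poses are not given: they have to be found in the camera images.
- block_broken: The odd block: dark walnut, 100 mm (x) by 40 (y) by 32 tall (z), about 80 g (may vary by 40 %), with a piece 32 mm along x by 16 along y missing through the full height at its +x +y corner (pale wood shows). The long sides are whole at the middle: grip 40 mm across y. Origin: centre of the underside of the full outline. Lies flat, its x within 0.3 rad of world x.
- mark (a point): Centre of the white chalk stroke on top of the broken block, 32 mm straight above that block's origin. The stroke is 38 mm long (along the block's length) and 14 mm wide. All three blocks carry the same stroke; only the one on the broken block counts.
- block_a: A sound walnut block, 100 x 40 x 32 mm, all corners whole, origin at the centre of its underside. Must stay where it is.
- block_b: A second sound walnut block, same as block_a. Must stay where it is. The three blocks lie side by side in any order, centres at least 90 mm apart.
- cradle: Fixed test cradle: grey plate 150 mm (x) by 90 (y), 6 thick, with four green L-shaped corner stops rising 12 mm above it round a central pocket 107 mm (x) by 47 (y); the long sides are open over 79 mm between stops, for fingers. Origin: centre of the plate's underside; pocket floor 6 mm above it. A block is seated with its length along the cradle's x, either way round.
- holster: Fixed pale wooden holster: foot 100 x 90 x 6 mm, on it a sleeve 58 mm (x) by 48 mm (y) with an upright pocket 38 x 28 mm; rim 75 mm above the bench. Origin: centre of the foot's underside. The meter hangs in it by its collar.
- meter: Two-pin moisture meter, about 190 g (+-30 %), upright in the holster, axes along the holster's. Origin: on its long axis (z, up) at the underside of its orange collar (54 x 42 x 8 mm), which rests on the rim. Grey grip 40 mm (x) by 28 (y), 8 to 80 mm above the origin: grip across the 28. Below: black snout 34 x 24, 30 long, 2 mm play in the pocket, then the head. Lift straight up 60 mm or more.
- pins (a point): Midpoint between the ends of the meter's two blunt steel pins (5 mm diameter, 22 mm apart along the meter's x). With the head out it is 56 mm below the meter's origin; it moves up with the head.
- meter_head (a joint): Travel of the meter's sprung head into the meter, in m: 0 fully out, 0.016 at its stop. The spring takes about 1 N to start and 0.5 N more for each mm (about 5 N at half travel).
- glue_bottle: Grey bottle with a black cap, 64 mm diameter, 170 mm tall, origin under its centre; a bystander at the back.
- wax_tin: Brass-coloured tin with a bright metal lid, 72 mm diameter, 45 mm tall, origin under its centre; a bystander.
- screw_jar: Amber jar with a steel cap, 68 mm diameter, 85 mm tall, origin under its centre; a bystander.
- screwdriver: Screwdriver with a pale wooden handle lying at the right of the holster; a bystander.
- mallet: Mallet with a pale handle and a black rubber head lying at the left; a bystander.
- offcut: Pale stick 140 x 22 x 14 mm lying behind the blocks, origin under its centre; a bystander.
Mind the look-alikes: they are no part of the job. Of the things shaped like the holster, the wooden one is meant.

How it is judged:
On the way, in this order (a step that is already met when the one before it is completed fails the run):
1. the broken block lies flat in the cradle's pocket and is let go (x of block_broken in the frame of cradle between -0.006 and 0.006 m and y of block_broken in the frame of cradle between -0.006 and 0.006 m and z of block_broken in the frame of cradle between 0.003 and 0.009 m and angle between block_broken's own z axis and vertical below 0.06 rad and angle between the x axis of block_broken and the x axis of cradle, either way round below 0.15 rad and contact force between the fingers and block_broken below 0.1 N and linear speed of block_broken below 0.02 m/s), for 0.2 s.
2. the meter is drawn clear of the holster in the gripper (contact force between the fingers and meter above 1 N and contact force between meter and holster below 0.05 N and height (world z) of pins above 0.078 m), for 0.1 s.
At the end, for the whole second after the job is handed in: Broken block flat in the cradle (within 6 mm, 0.15 rad), untouched by the robot; gripper holds the meter still, upright within 0.12 rad, pins along the block within 0.17 rad and 7 mm of the mark's centre, head in 4 to 12 mm, 1.5 to 12 N on the block, meter off cradle and holster (x of block_broken in the frame of cradle between -0.006 and 0.006 m and y of block_broken in the frame of cradle between -0.006 and 0.006 m and z of block_broken in the frame of cradle between 0.003 and 0.009 m and angle between block_broken's own z axis and vertical below 0.06 rad and angle between the x axis of block_broken and the x axis of cradle, either way round below 0.15 rad and angle between meter's own z axis and vertical below 0.12 rad and angle between the x axis of meter and the x axis of block_broken, either way round below 0.17 rad and horizontal distance between pins and mark below 0.007 m and value of joint meter_head between 0.004 and 0.012 m and contact force between meter and block_broken between 1.5 and 12 N and contact force between the fingers and meter above 2 N and contact force between meter and cradle below 0.05 N and contact force between meter and holster below 0.05 N and contact force between each of the arm, the fingers and block_broken below 0.1 N and linear speed of meter below 0.02 m/s); the arm keeps its last pose, push and grip.
It fails at once if the meter's head is pressed to its stop or pushed hard (over 20 N) onto the block (value of joint meter_head above 0.0152 m or contact force between meter and block_broken above 20 N).
It fails at once if a sound block is moved by more than 15 mm (distance of any of block_a, block_b from where it was at the start of the episode above 0.015 m).
It fails at once if another thing on the bench is moved by more than 25 mm (distance of any of glue_bottle, wax_tin, screw_jar, screwdriver, mallet, offcut from where it was at the start of the episode above 0.025 m).
It fails at once if the meter is dropped or tipped over (angle between meter's own z axis and vertical above 0.7 rad or height (world z) of meter below 0.05 m).
It also fails if it takes over 48 s, if anything falls off the work surface, if the arm or the gripper's body presses on something with over 40 N, if the wrist force passes 120 N, or if a joint passes its speed limit or range.

## Working session

There is one attempt and no reset: what is moved stays moved. The work goes in short steps, Python scripts to look and compute and a tool call to move; the robot and the scene stay as the last step left them, time stands still between calls to the robot, and variables do not carry over. Pictures are saved under pics/ and viewed, and the job is handed in when it is done.

Besides the shell and the picture viewer there is one more tool, called after "Request:" in YAML: its name, and indented under it one key for each argument. move_arm: Moves the arm, as the interface text tells. Its arguments: {"type":"object","properties":{"rows":{"type":"array"}},"required":["rows"]}

```bash
mkdir -p pics; ls
cat > h.py <<'E'
import numpy as np, cv2
from workcell import arm
def snap(n,f):
    c=arm.camera(n); cv2.imwrite('pics/'+f+'.png',c['pixels'][:,:,::-1]); np.savez('pics/'+f+'.npz',**{k:np.asarray(v) for k,v in c.items()}); return c
def cloud(c):
    d=c['depth']; v,u=np.mgrid[:480,:640]
    P=np.stack([(u-c['cx'])/c['fx']*d,(v-c['cy'])/c['fy']*d,d],-1)
    return (P-c['t'])@c['R']   # R^T (P-t)
E
python3 - <<'E'
from h import *
for n in('scene','top'):
    c=snap(n,n+'0'); print(n,c['fx'],c['R'],c['t'])
print(arm.grip_depth, arm.observe())
E
```

```text
pics
scene 441.61715726516786 [[-0.17781788  0.98405943 -0.00279864]
 [ 0.69882911  0.12427392 -0.70441029]
 [-0.6928338  -0.12721252 -0.70978751]] [ 0.0888868  -0.31286756  1.61846706]
top 465.82189517773963 [[-0.02709319 -0.99963134  0.00177034]
 [-0.97941635  0.02619085 -0.20014409]
 [ 0.20002394 -0.00715644 -0.97976488]] [0.00412762 0.53556746 1.14389932]
0.0187 {'time': 0.1, 'joints': array([ 1.23500212e+00,  2.38718331e-01, -1.41430574e-02,  1.31919479e+00,
        3.60994681e-05,  1.57081235e+00]), 'joint_velocities': array([-0.00068629, -0.00173028,  0.00073334, -0.00089344, -0.00030189,
       -0.00117136]), 'tau': array([-4.65436988e-04, -5.39720535e+01,  3.46996951e+01,  1.34383264e-02,
       -6.53822622e-05, -1.13375272e-06]), 'ee_pos': array([0.17286914, 0.49534388, 0.23075367]), 'tcp_rot': array([-5.24973254e-01, -3.09716925e+00,  1.94151146e-03]), 'ft_force': array([-0.64169599,  0.39986867, -0.03966872]), 'ft_torque': array([ 0.03485871, -0.02374289, -0.02974491]), 'opening': 1.0015199302799056}
```

View pics/scene0.png

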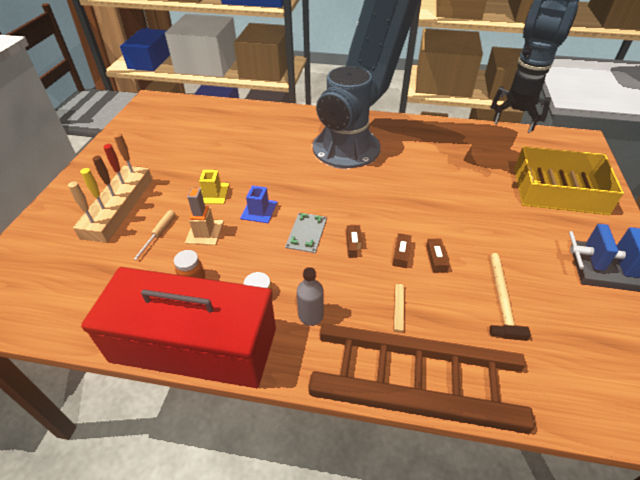

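View pics/top0.png

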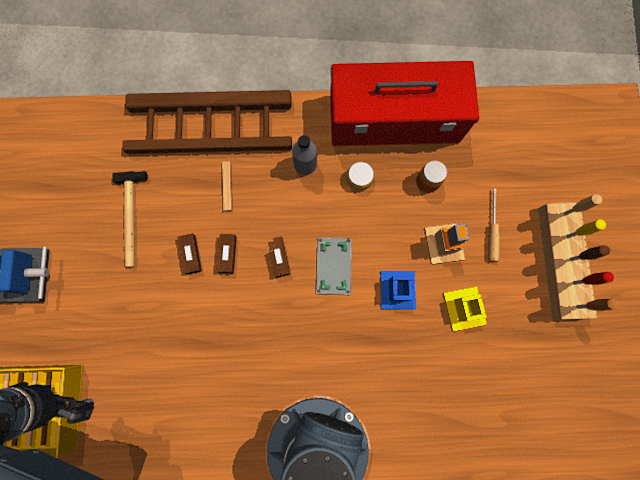

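The top view shows three blocks at (189,254), (226,254) and (278,257), the cradle at (334,266), and the wooden holster with the meter at (446,242). The empty blue (398,290) and yellow (465,308) holsters are look-alikes. I'll enlarge the view to find the broken block.

Run:
```python
import cv2,numpy as np
a=cv2.imread('pics/top0.png'); b=cv2.imread('pics/scene0.png')
x=cv2.resize(a[225:285,165:305],None,fx=5.5,fy=5.5,interpolation=cv2.INTER_CUBIC)
y=cv2.resize(b[215:280,330:470],(x.shape[1],int(65*5.5)),interpolation=cv2.INTER_CUBIC)[:260]
cv2.imwrite('pics/crop.png',np.vstack([x,y]))
cv2.imwrite('pics/crop2.png',cv2.resize(a[210:310,310:500],None,fx=4,fy=4,interpolation=cv2.INTER_CUBIC))
```

```text
(no output)
```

View pics/crop.png

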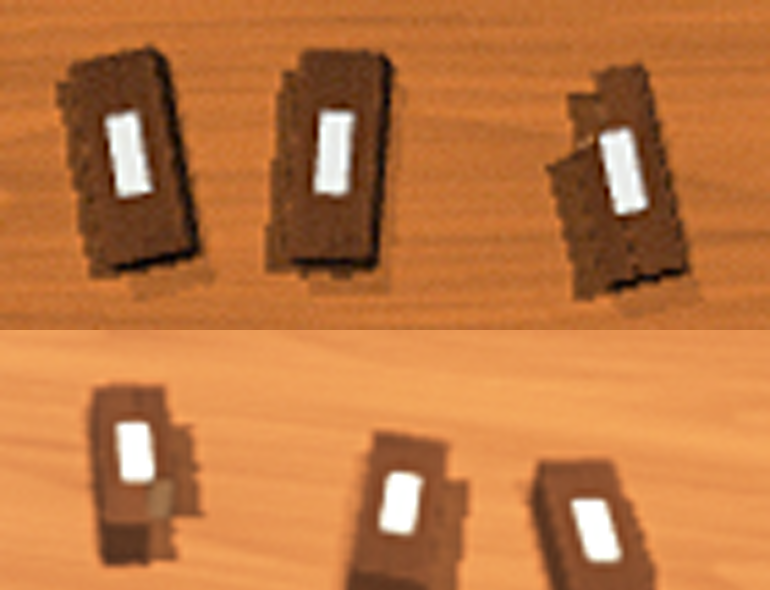

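View pics/crop2.png

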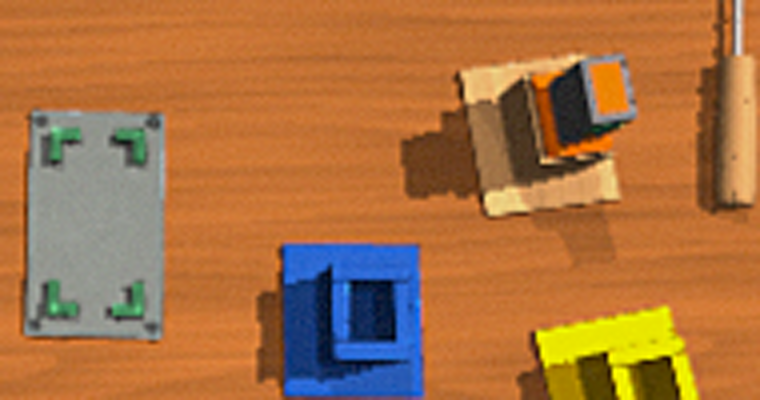

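The crop shows it is the rightmost block, top view (278,257) and scene view (353,240). Its +x+y corner is missing and pale wood shows there, while the other two are whole. Next I'll measure the poses.

```bash
cat > m.py <<'E'
from h import *
def rect(XY):
    (c,(w,h),a)=cv2.minAreaRect((XY*1000).astype(np.float32)); 
    if w<h: w,h,a=h,w,a+90
    a=(a+90)%180-90
    return np.round(np.array(c)/1000,4),round(w),round(h),round(np.radians(a),3)
def meas(c,tag,box):
    P=cloud(c); im=c['pixels'].astype(int); hsv=cv2.cvtColor(c['pixels'],cv2.COLOR_RGB2HSV)
    X,Y,Z=P[...,0],P[...,1],P[...,2]
    def rep(n,m,clean=True):
        m=m&(c['depth']>0)
        k,l,s,ce=cv2.connectedComponentsWithStats(m.astype(np.uint8))
        for i in range(1,k):
            if s[i,4]<25: continue
            q=P[l==i]; print(tag,n,ce[i].round(),s[i,4],rect(q[:,:2]),'mean',q.mean(0).round(4),'zmed',np.median(q[:,2]).round(4))
    reg=(X>.2)&(X<.75)&(Y>-.35)&(Y<.35)
    H,S,V=hsv[...,0],hsv[...,1].astype(int),hsv[...,2]
    rep('white',reg&(S<40)&(V>190)&(abs(Z-.033)<.015))
    rep('dark top',reg&(abs(Z-.032)<.006)&(V<150)&(Y>0))
    rep('plate',reg&(S<60)&(abs(Z-.006)<.008)&(V>90))
    rep('green',reg&(H>50)&(H<90)&(S>80)&(Z<.04))
    rep('meter top',reg&(Z>.135)&(Z<.17)&(Y<-.1))
    rep('collar',reg&(Z>.077)&(Z<.089)&(Y<-.1))
    rep('foot',reg&(abs(Z-.006)<.004)&(Y<-.1)&(H>10)&(H<24)&(S<150))
if __name__=='__main__':
    for n in('top','scene'): meas(dict(np.load(f'pics/{n}0.npz')),n,None)
E
python3 m.py
```

```text
top white [361. 173.] 401 (array([ 0.6929, -0.1312]), 62, 61, np.float64(1.559)) mean [ 0.694  -0.1312  0.044 ] zmed 0.044
top white [188. 253.] 75 (array([0.4949, 0.3258]), 36, 15, np.float64(0.162)) mean [0.4947 0.3257 0.0323] zmed 0.0326
top white [225. 252.] 75 (array([0.4929, 0.2292]), 34, 14, np.float64(-0.089)) mean [0.4928 0.2291 0.0322] zmed 0.032
top white [278. 256.] 78 (array([0.4807, 0.0923]), 39, 14, np.float64(0.197)) mean [0.4804 0.0923 0.0322] zmed 0.0322
top dark top [303. 170.] 28 (array([0.7131, 0.0248]), 48, 11, np.float64(1.294)) mean [0.711  0.0219 0.0321] zmed 0.0329
top dark top [188. 254.] 496 (array([0.4938, 0.3259]), 100, 41, np.float64(0.198)) mean [0.4919 0.3248 0.0317] zmed 0.0318
top dark top [225. 253.] 505 (array([0.4917, 0.2291]), 100, 40, np.float64(-0.064)) mean [0.4911 0.2288 0.0318] zmed 0.0319
top dark top [279. 259.] 419 (array([0.4791, 0.0928]), 100, 40, np.float64(0.2)) mean [0.4729 0.0897 0.0314] zmed 0.0314
top plate [333. 266.] 1652 (array([ 0.4548, -0.052 ]), 149, 89, np.float64(-0.05)) mean [ 0.4535 -0.0522  0.0055] zmed 0.0055
top gree
[... 1780 characters left out ...]
 99, 40, np.float64(0.197)) mean [0.5026 0.3212 0.03  ] zmed 0.03
scene plate [306. 233.] 926 (array([ 0.4587, -0.0552]), 152, 88, np.float64(-0.049)) mean [ 0.4642 -0.0541  0.0039] zmed 0.0039
scene meter top [197. 195.] 81 (array([ 0.5117, -0.3439]), 45, 11, np.float64(0.007)) mean [ 0.514  -0.3436  0.1478] zmed 0.1502
scene collar [203. 213.] 71 (array([ 0.5121, -0.3417]), 53, 18, np.float64(0.083)) mean [ 0.5141 -0.3395  0.0818] zmed 0.0816
scene collar [185. 259.] 345 (array([ 0.685 , -0.3208]), 60, 57, np.float64(0.048)) mean [ 0.6861 -0.3207  0.0828] zmed 0.083
scene foot [211. 234.] 188 (array([ 0.5157, -0.3274]), 89, 43, np.float64(-0.014)) mean [ 0.521  -0.3256  0.0046] zmed 0.0044
```

Run:
```python
from m import *
for n in('top','scene'):
    c=dict(np.load(f'pics/{n}0.npz')); P=cloud(c); X,Y,Z=P[...,0],P[...,1],P[...,2]
    reg=(X>.42)&(X<.6)&(Y>-.42)&(Y<-.25)
    print(n,np.histogram(Z[reg],bins=np.arange(-.005,.2,.01)))
    def mer(name,m,er=0):
        q=P[m]; print(name,len(q),rect(q[:,:2]),q[:,2].mean().round(4))
    mer('top',reg&(Z>.149)); mer('coll',reg&(Z>.078)&(Z<.088)); mer('rim',reg&(Z>.07)&(Z<.078)); mer('foot',reg&(Z>.003)&(Z<.01));mer('grip+',reg&(Z>.09));
    mer('all collar+',reg&(Z>.075))
    # normal fits
```

```text
top (array([2923,  400,   33,   33,   33,   33,   35,   66,  143,   33,   25,
         28,   28,   22,   33,  132,   85,    0,    0,    0]), array([-0.005,  0.005,  0.015,  0.025,  0.035,  0.045,  0.055,  0.065,
        0.075,  0.085,  0.095,  0.105,  0.115,  0.125,  0.135,  0.145,
        0.155,  0.165,  0.175,  0.185,  0.195]))
top 202 (array([ 0.5063, -0.3489]), 41, 29, np.float64(0.161)) 0.1545
coll 132 (array([ 0.5061, -0.3485]), 55, 42, np.float64(0.15)) 0.0826
rim 77 (array([ 0.5063, -0.3492]), 59, 49, np.float64(0.125)) 0.0743
foot 698 (array([ 0.5099, -0.3348]), 179, 170, np.float64(0.004)) 0.0054
grip+ 362 (array([ 0.506 , -0.3489]), 41, 29, np.float64(0.138)) 0.14
all collar+ 529 (array([ 0.5062, -0.3472]), 58, 44, np.float64(0.166)) 0.1215
scene (array([1680,  153,   60,   62,   61,   63,   64,   76,  116,   39,   42,
         38,   42,   46,   42,  112,   11,    0,    0,    0]), array([-0.005,  0.005,  0.015,  0.025,  0.035,  0.045,  0.055,  0.065,
        0.075,  0.085,  0.095,  0.105,  0.115,  0.125,  0.135,  0.145,
        0.155,  0.165,  0.175,  0.185,  0.195]))
top 106 (array([ 0.5111, -0.3534]), 41, 28, np.float64(0.124)) 0.1529
coll 99 (array([ 0.5128, -0.3544]), 53, 42, np.float64(0.067)) 0.0816
rim 79 (array([ 0.5186, -0.3406]), 73, 38, np.float64(-0.578)) 0.0737
foot 305 (array([ 0.503, -0.328]), 177, 138, np.float64(-0.094)) 0.005
grip+ 356 (array([ 0.5121, -0.3534]), 45, 29, np.float64(0.056)) 0.1296
all collar+ 488 (array([ 0.5137, -0.3528]), 53, 46, np.float64(0.122)) 0.1164
```

Request:
move_arm:
  rows:
    - [[0,0,0.2,0.1,-0.13,0,0],[0,0,0.68,0.2,-0.26,0,0],[0,0,0.68,0.2,-0.26,0,0],[0,0,0.68,0.2,-0.26,0,0],[0,0,0.68,0.2,-0.26,0,0],[0,0,0.68,0.308,-0.404,-0.131,0],[0,0,0.68,0.308,-0.404,-0.131,0],[0,0,0.68,0.308,-0.404,-0.131,0],[0,0,0.68,0.308,-0.404,-0.131,0],[0,0,0.68,0.308,-0.404,-0.131,0],[0,0,0.68,0.308,-0.404,-0.131,0],[0,0,0.68,0.308,-0.404,-0.131,0],[0,0,0.68,0.308,-0.404,-0.131,0]]

```text
time: 1.4
ee_pos: [0.4807, 0.0905, 0.0993]
tcp_rot: [0.306, -3.124, 0.0]
ft_force: [0.1, -0.0, -0.7]
opening: 0.999
```

```bash
cat >> h.py <<'E'
from scipy.spatial.transform import Rotation as Rn
def st():
    o=arm.observe(); R=Rn.from_rotvec(o['tcp_rot']).as_matrix()
    print('t',round(o['time'],2),'tcp',o['ee_pos'].round(4),'yaw y',np.arctan2(R[1,1],R[0,1]).round(4),'z',R[:,2].round(4),'q',o['joints'].round(3),'F',o['ft_force'].round(2),'op',round(o['opening'],3)); return o
E
python3 - <<'E'
from h import *
st(); snap('top','t1'); snap('scene','s1')
import cv2
a=cv2.imread('pics/t1.png')[190:310,200:380];b=cv2.imread('pics/s1.png')[130:280,270:460]
cv2.imwrite('pics/c1.png',np.hstack([cv2.resize(a,(400,300),interpolation=2),cv2.resize(b,(400,300),interpolation=2)]))
E
```

```text
t 1.4 tcp [0.4807 0.0905 0.0993] yaw y 1.7663 z [-2.3e-03 -4.0e-04 -1.0e+00] q [ 0.186  0.263 -0.336  0.974  0.    -0.009] F [ 0.1  -0.05 -0.69] op 0.999
```

View pics/c1.png

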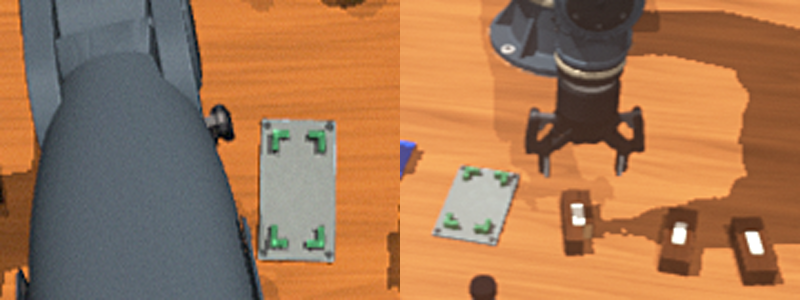

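Run:
```python
from m import *
c=dict(np.load('pics/s1.npz')); P=cloud(c); X,Y,Z=P[...,0],P[...,1],P[...,2]
m=(abs(X-.48)<.04)&(abs(Y-.09)<.09)&(Z>.08)&(Z<.16)
print('zmin',np.sort(Z[m])[:8].round(3))
R=np.array([np.cos(.196),np.sin(.196)]);L=np.array([-R[1],R[0]])
for z0,z1 in((.105,.12),(.12,.135)):
  q=P[m&(Z>z0)&(Z<z1)]; d=q[:,:2]-[.4807,.0905]; a=d@R;b=d@L
  for s in(b<0,b>0): print(z0,s.sum(),'along',a[s].min().round(4),a[s].max().round(4),'jaw',b[s].min().round(4),b[s].max().round(4))
```

```text
zmin [0.113 0.116 0.116 0.116 0.117 0.117 0.118 0.118]
0.105 5 along 0.0033 0.0133 jaw -0.0546 -0.0442
0.105 9 along 0.0041 0.0122 jaw 0.0416 0.0529
0.12 23 along 0.0036 0.0141 jaw -0.0576 -0.0443
0.12 24 along 0.0008 0.0132 jaw 0.0411 0.0552
```

Request:
move_arm:
  rows:
    - [[0,0,0,0,0,-0.05,0],[0,0,0,0,0,-0.08,0],[0,0,0,0,0,-0.095,0],[0,0,0,0,0,-0.095,0],[0,0,0,0,0,-0.095,255],[0,0,0,0,0,-0.095,255],[0,0,0,0,0,-0.095,255],[0,0,0,0,0,-0.095,255],[0,0,0,0,0,-0.095,255],[0,0,0,0,0,-0.095,255],[0,0,0,0,0,-0.095,255]]

```text
time: 2.6
ee_pos: [0.4819, 0.092, 0.0067]
tcp_rot: [-0.311, 3.124, 0.001]
ft_force: [-1.5, 1.1, 9.4]
opening: 0.461
```

Run:
```python
from h import *
st()
```

```text
t 2.6 tcp [0.4819 0.092  0.0067] yaw y 1.7692 z [ 2.3e-03  9.0e-04 -1.0e+00] q [ 0.188  0.367 -0.469  0.733  0.    -0.01 ] F [-1.5   1.12  9.35] op 0.461
```

Request:
move_arm:
  rows:
    - [[0,0,0,0,0,0.03,255],[0,0,0,0,0,0.065,255],[0,0,-0.16,-0.013,-0.05,0.065,255],[0,0,-0.32,-0.025,-0.09,0.065,255],[0,0,-0.32,-0.025,-0.13,0.065,255],[0,0,-0.32,-0.025,-0.145,0.065,255],[0,0,-0.32,-0.025,-0.145,0.065,255],[0,0,-0.32,-0.025,-0.145,0.065,255],[0,0,-0.32,-0.025,-0.145,0.065,255]]

```text
time: 3.5
ee_pos: [0.456, -0.0526, 0.0704]
tcp_rot: [0.082, 3.14, 0.0]
ft_force: [0.9, 0.5, -1.6]
opening: 0.457
```

Run:
```python
from m import *
st(); c=snap('scene','s2'); d=snap('top','t2')
a=cv2.imread('pics/t2.png')[190:310,250:430];b=cv2.imread('pics/s2.png')[160:280,230:420]
cv2.imwrite('pics/c2.png',np.hstack([cv2.resize(a,(400,300),interpolation=2),cv2.resize(b,(400,300),interpolation=2)]))
P=cloud(c); X,Y,Z=P[...,0],P[...,1],P[...,2]
m=(abs(X-.456)<.09)&(abs(Y+.053)<.05)&(Z>.06)&(Z<.12)
print(np.histogram(Z[m],np.arange(.06,.121,.005)))
im=c['pixels'].astype(int); w=m&(im.min(2)>170); print('white',w.sum(),rect(P[w][:,:2]),P[w].mean(0))
b=m&(Z<.103)&(Z>.092); print(rect(P[b][:,:2]))
```

```text
t 3.5 tcp [ 0.456  -0.0526  0.0704] yaw y 1.5184 z [ 2.e-04  1.e-04 -1.e+00] q [-0.115  0.245 -0.45   0.876  0.    -0.063] F [ 0.89  0.46 -1.62] op 0.457
(array([ 10,  20,  29,  29,  28,  43, 196,  70,  16,  10,  18,  30]), array([0.06 , 0.065, 0.07 , 0.075, 0.08 , 0.085, 0.09 , 0.095, 0.1  ,
       0.105, 0.11 , 0.115, 0.12 ]))
white 25 (array([ 0.4627, -0.0532]), 24, 13, np.float64(-0.204)) [ 0.46551608 -0.05383721  0.09380366]
(array([ 0.4631, -0.0646]), 78, 71, np.float64(-0.697))
```

View pics/c2.png

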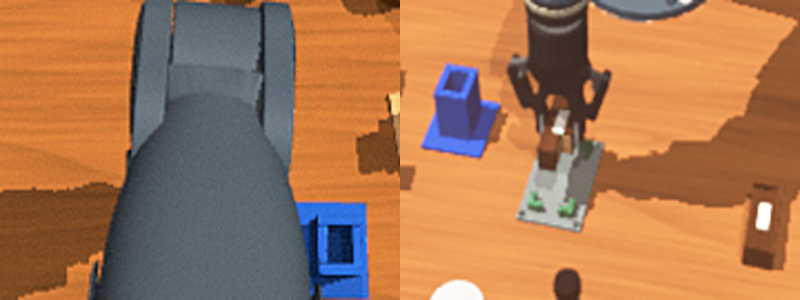

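Run:
```python
from m import *
import numpy as np
c=dict(np.load('pics/s2.npz')); P=cloud(c); X,Y,Z=P[...,0],P[...,1],P[...,2]
dark=c['pixels'].max(2)<140
m=(abs(X-.456)<.09)&(abs(Y+.053)<.035)&(Z>.066)&(Z<.088)&(X>.47)
q=P[m]; print(len(q)); 
# in cradle-ish axes about tcp, yaw -.0524
R=np.array([np.cos(.0524),-np.sin(.0524)]);L=np.array([-R[1],R[0]])
d=q[:,:2]-[.456,-.0526]; a=d@R;b=d@L
for z in(.067,.072,.077,.082):
  s=(q[:,2]>z)&(q[:,2]<z+.005); print(z,np.c_[a[s],b[s]][np.argsort(b[s])].round(3).tolist())
c0=dict(np.load('pics/s1.npz'))
P=cloud(c0);X,Y,Z=P[...,0],P[...,1],P[...,2]
# cradle fit in this scene image
hsv=cv2.cvtColor(c0['pixels'],cv2.COLOR_RGB2HSV)
g=(hsv[...,0]>50)&(hsv[...,0]<90)&(hsv[...,1]>70)&(X>.35)&(X<.56)&(Y>-.12)&(Y<.02)&(Z>.011)
k,l,s,ce=cv2.connectedComponentsWithStats(g.astype(np.uint8))
for i in range(1,k): print(s[i,4],P[l==i].mean(0).round(4),rect(P[l==i][:,:2]))
```

```text
101
0.067 [[0.05, -0.02], [0.051, -0.02], [0.047, -0.018], [0.05, -0.017], [0.047, -0.015], [0.052, -0.014], [0.05, -0.012], [0.048, -0.009], [0.052, -0.008], [0.052, -0.005], [0.051, -0.005], [0.05, -0.003], [0.049, -0.0], [0.051, 0.0], [0.046, 0.002], [0.038, 0.003], [0.017, 0.003], [0.029, 0.003], [0.02, 0.007], [0.019, 0.009], [0.021, 0.01], [0.017, 0.012], [0.018, 0.015], [0.014, 0.017], [0.015, 0.017], [0.021, 0.018]]
0.072 [[0.048, -0.02], [0.05, -0.02], [0.05, -0.014], [0.05, -0.011], [0.051, -0.011], [0.049, -0.009], [0.05, -0.005], [0.05, -0.003], [0.051, 0.001], [0.035, 0.002], [0.035, 0.002], [0.048, 0.003], [0.048, 0.003], [0.027, 0.003], [0.017, 0.003], [0.019, 0.004], [0.031, 0.004], [0.019, 0.006], [0.021, 0.01], [0.014, 0.011], [0.017, 0.012], [0.018, 0.015], [0.021, 0.016]]
0.077 [[0.048, -0.02], [0.048, -0.017], [0.047, -0.015], [0.051, -0.014], [0.05, -0.011], [0.05, -0.008], [0.05, -0.005], [0.05, -0.002], [0.051, -0.002], [0.048, -0.0], [0.049, 0.0], [0.042, 0.001], [0.046, 0.002], [0.027, 0.003], [0.029, 0.003], [0.019, 0.004], [0.019, 0.007], [0.021, 0.007], [0.017, 0.009], [0.018, 0.009], [0.018, 0.015], [0.018, 0.018]]
0.082 [[0.049, -0.017], [0.05, -0.017], [0.048, -0.014], [0.05, -0.011], [0.052, -0.007], [0.047, -0.006], [0.049, -0.005], [0.055, -0.004], [0.046, -0.003], [0.05, -0.002], [0.05, 0.001], [0.024, 0.002], [0.025, 0.003], [0.037, 0.003], [0.038, 0.003], [0.021, 0.004], [0.018, 0.006], [0.018, 0.009], [0.018, 0.012], [0.016, 0.015], [0.02, 0.016], [0.017, 0.018], [0.017, 0.018], [0.013, 0.023]]
14 [ 0.4038 -0.0758  0.0152] (array([ 0.4061, -0.0737]), 16, 15, np.float64(0.208))
18 [ 0.4072 -0.0295  0.0158] (array([ 0.408 , -0.0286]), 19, 13, np.float64(0.561))
19 [ 0.5129 -0.0805  0.0152] (array([ 0.5127, -0.082 ]), 19, 11, np.float64(0.745))
19 [ 0.5142 -0.0334  0.0157] (array([ 0.5135, -0.0318]), 23, 10, np.float64(-0.651))
```

Request:
move_arm:
  rows:
    - [[0,0,0,0.0015,-0.001,-0.03,255],[0,0,0,0.0015,-0.001,-0.043,255],[0,0,0,0.0015,-0.001,-0.043,255],[0,0,0,0.0015,-0.001,-0.043,255]]

```text
time: 4.0
ee_pos: [0.4575, -0.0538, 0.0274]
tcp_rot: [-0.082, -3.14, 0.0]
ft_force: [0.2, -0.5, -1.3]
opening: 0.456
```

Run:
```python
from m import *
st(); c=snap('scene','s3')
b=cv2.imread('pics/s3.png')[190:260,270:350]
cv2.imwrite('pics/c3.png',cv2.resize(b,None,fx=8,fy=8,interpolation=cv2.INTER_CUBIC))
```

```text
t 4.0 tcp [ 0.4575 -0.0538  0.0274] yaw y 1.5187 z [-5.e-04  0.e+00 -1.e+00] q [-0.117  0.3   -0.508  0.764 -0.    -0.065] F [ 0.19 -0.5  -1.28] op 0.456
```

View pics/c3.png

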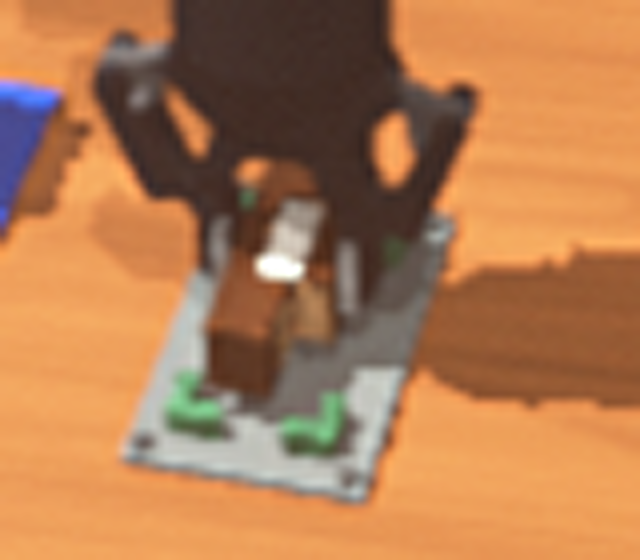

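Run:
```python
from m import *
c=dict(np.load('pics/s3.npz'))
def bp(u,v,z):
    u=270+u/8-.5+.5/8;v=190+v/8-.5+.5/8
    d=c['R'].T@np.array([(u-c['cx'])/c['fx'],(v-c['cy'])/c['fy'],1]); o=-c['R'].T@c['t']
    return (o+d*(z-o[2])/d[2])[:2]
A=bp(125,458,.006);B=bp(370,497,.006);D=bp(450,222,.006)
print(A,B,D,np.hypot(*(A-B)),np.hypot(*(B-D)),'ctr',(A+D)/2)
C=(A+D)/2; R=np.array([np.cos(.05),-np.sin(.05)]);L=np.array([-R[1],R[0]])
for n,p in dict(bl=(208,378,.0207),br=(270,398,.0207),tl=(209,322,.0527),tr=(281,342,.0527)).items():
    q=bp(*p)-C; print(n,(q@R).round(4),(q@L).round(4))
```

```text
[ 0.5328925  -0.10055693] [ 0.53599266 -0.0111666 ] [ 0.39212353 -0.00766066] 0.08944407103739059 0.14391184081300573 ctr [ 0.46250802 -0.05410879]
bl 0.0413 -0.0202
br 0.0459 0.004
tl 0.0445 -0.0175
tr 0.0484 0.0096
```

Request:
move_arm:
  rows:
    - [[0,0,0,0.0015,0,0,255],[0,0,0,0.0015,0,-0.007,255],[0,0,0,0.0015,0,-0.0135,255],[0,0,0,0.0015,0,-0.0135,255],[0,0,0,0.0015,0,-0.0135,255]]

```text
time: 4.55
ee_pos: [0.4587, -0.0544, 0.0135]
tcp_rot: [-0.083, -3.14, 0.0]
ft_force: [-0.1, -0.4, -0.0]
opening: 0.459
```

Run:
```python
from m import *
st(); c=snap('scene','s4')
b=cv2.imread('pics/s4.png')[190:260,270:350]
cv2.imwrite('pics/c4.png',cv2.resize(b,None,fx=8,fy=8,interpolation=cv2.INTER_CUBIC))
```

```text
t 4.55 tcp [ 0.4587 -0.0544  0.0135] yaw y 1.5177 z [-8.e-04 -0.e+00 -1.e+00] q [-0.118  0.32  -0.523  0.728 -0.    -0.065] F [-0.1  -0.39 -0.02] op 0.459
```

View pics/c4.png

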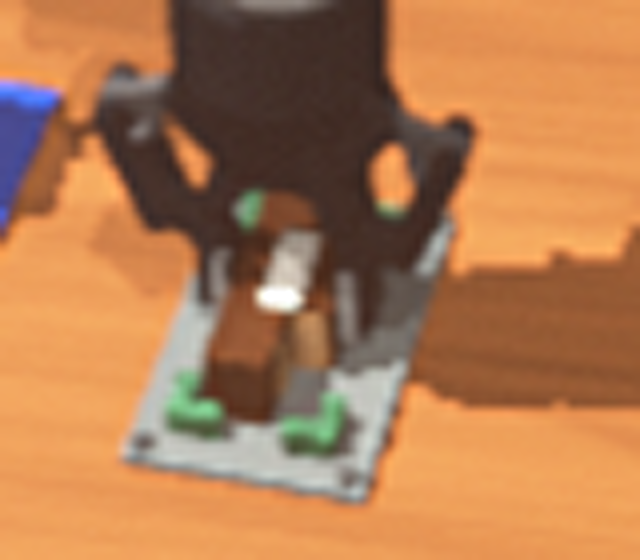

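Request:
move_arm:
  rows:
    - [[0,0,0,0,0,0,100],[0,0,0,0,0,0,60],[0,0,0,0,0,0,20],[0,0,0,0,0,0,0],[0,0,0,0,0,0,0],[0,0,0,0,0,0.04,0],[0,0,0,0,0,0.09,0],[0,0,0,0,-0.04,0.14,0],[0,0,0,0.02,-0.08,0.17,0],[0,0,0,0.03,-0.12,0.18,0],[0,0,0,0.03,-0.16,0.18,0],[0,0,0,0.03,-0.16,0.18,0]]

```text
time: 5.8
ee_pos: [0.4898, -0.2193, 0.1944]
tcp_rot: [0.09, 3.138, -0.004]
ft_force: [0.9, 0.4, -0.2]
opening: 1.001
```

Run:
```python
from m import *
st(); c=snap('scene','s5');d=snap('top','t5')
a=cv2.imread('pics/t5.png')[220:310,260:380];b=cv2.imread('pics/s5.png')[190:265,270:370]
cv2.imwrite('pics/c5.png',np.hstack([cv2.resize(a,(400,300),interpolation=2),cv2.resize(b,(400,300),interpolation=2)]))
meas(d,'top',0); meas(c,'scene',0)
```

```text
t 5.8 tcp [ 0.4898 -0.2193  0.1944] yaw y 1.5134 z [ 0.0021 -0.0024 -1.    ] q [-4.200e-01  2.710e-01 -6.400e-02  1.233e+00 -1.000e-03 -3.630e-01] F [ 0.93  0.45 -0.22] op 1.001
top white [361. 174.] 410 (array([ 0.6926, -0.1312]), 62, 61, np.float64(1.555)) mean [ 0.6935 -0.1311  0.044 ] zmed 0.0441
top white [225. 252.] 83 (array([0.494 , 0.2287]), 37, 15, np.float64(-0.063)) mean [0.4936 0.2289 0.0316] zmed 0.0319
top white [188. 253.] 81 (array([0.495 , 0.3256]), 38, 16, np.float64(0.169)) mean [0.4945 0.3259 0.0321] zmed 0.0317
top dark top [188. 254.] 486 (array([0.4934, 0.326 ]), 100, 43, np.float64(0.18)) mean [0.4921 0.3249 0.0317] zmed 0.0318
top dark top [225. 253.] 487 (array([0.492 , 0.2293]), 100, 40, np.float64(-0.075)) mean [0.4909 0.2287 0.0317] zmed 0.0318
top plate [333. 265.] 1040 (array([ 0.4547, -0.0521]), 149, 89, np.float64(-0.051)) mean [ 0.4549 -0.0507  0.0056] zmed 0.0056
top green [325. 244.] 31 (array([ 0.5064, -0.0338]), 20, 16, np.float64(-0.041)) mean [ 0.5098 -0.0317  0.0165] zmed 0.017
top green [343. 246.] 32 (array([ 0.5054, -0.0801]), 26, 15, np.f
[... 1102 characters left out ...]
0, 41, np.float64(0.196)) mean [0.5051 0.3207 0.0298] zmed 0.0297
scene plate [307. 236.] 501 (array([ 0.4593, -0.0551]), 151, 88, np.float64(-0.045)) mean [ 0.4785 -0.0495  0.0041] zmed 0.004
scene meter top [197. 195.] 87 (array([ 0.5101, -0.3446]), 41, 12, np.float64(0.07)) mean [ 0.5143 -0.3434  0.1476] zmed 0.1484
scene collar [202. 213.] 76 (array([ 0.5118, -0.3397]), 54, 18, np.float64(-0.045)) mean [ 0.5156 -0.34    0.082 ] zmed 0.0816
scene collar [185. 259.] 345 (array([ 0.6843, -0.3206]), 60, 58, np.float64(-0.079)) mean [ 0.6864 -0.3211  0.083 ] zmed 0.083
scene foot [211. 234.] 170 (array([ 0.5164, -0.3254]), 97, 41, np.float64(-0.152)) mean [ 0.5198 -0.3265  0.0051] zmed 0.0049
```

View pics/c5.png

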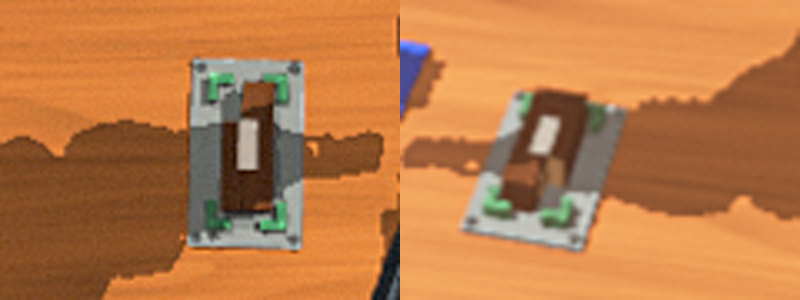

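Run:
```python
from m import *
for n in('t5','s5'):
    c=dict(np.load(f'pics/{n}.npz'));P=cloud(c);X,Y,Z=P[...,0],P[...,1],P[...,2]
    hsv=cv2.cvtColor(c['pixels'],cv2.COLOR_RGB2HSV)
    m=(abs(X-.456)<.08)&(abs(Y+.053)<.04)&(Z>.028)
    q=P[m];A=np.c_[q[:,:2]-q[:,:2].mean(0),np.ones(len(q))];k=np.linalg.lstsq(A,q[:,2],rcond=None)[0]
    print(n,m.sum(),rect(q[:,:2]),'plane',k.round(4))
    w=m&(hsv[...,1]<70)&(hsv[...,2]>120); print('mark',w.sum(),rect(P[w][:,:2]),P[w].mean(0).round(4))
```

```text
t5 538 (array([ 0.4551, -0.0513]), 99, 39, np.float64(-0.034)) plane [0.0001 0.0032 0.0376]
mark 85 (array([ 0.4569, -0.0518]), 38, 15, np.float64(-0.119)) [ 0.4561 -0.0517  0.0383]
s5 330 (array([ 0.4594, -0.0561]), 103, 41, np.float64(-0.046)) plane [-0.0197 -0.0302  0.0356]
mark 55 (array([ 0.4742, -0.0616]), 71, 28, np.float64(0.001)) [ 0.4601 -0.0563  0.0363]
```

Block is seated: the top view puts it within 1 mm of the cradle centre and flat, with its top at about 38 mm. Next I'll go above the meter in the wooden holster at top (446,242).

Request:
move_arm:
  rows:
    - [[0,0,0.12,0.01,-0.05,0.03,0],[0,0,0.252,0.019,-0.1,0.03,0],[0,0,0.252,0.019,-0.138,0.03,0],[0,0,0.252,0.019,-0.138,0.03,0],[0,0,0.252,0.019,-0.138,0.03,0],[0,0,0.252,0.019,-0.138,0.03,0]]

```text
time: 6.5
ee_pos: [0.5079, -0.3507, 0.2235]
tcp_rot: [0.229, -3.132, -0.001]
ft_force: [-0.5, -0.2, -0.1]
opening: 1.003
```

Run:
```python
from m import *
st(); c=snap('scene','s6')
b=cv2.imread('pics/s6.png')[110:260,120:300]
cv2.imwrite('pics/c6.png',cv2.resize(b,None,fx=4,fy=4,interpolation=2))
P=cloud(c);X,Y,Z=P[...,0],P[...,1],P[...,2]
R=np.array([np.cos(.145),np.sin(.145)]);L=np.array([-R[1],R[0]])
for n,z0,z1 in(('finger',.24,.28),('grip',.095,.145),('top',.148,.16)):
    m=(abs(X-.51)<.06)&(abs(Y+.352)<.09)&(Z>z0)&(Z<z1); q=P[m][:,:2]-[.508,-.352]; a,b=q@R,q@L
    print(n,len(q),'a',np.percentile(a,[2,50,98]).round(4),'b',np.percentile(b,[1,10,50,90,99]).round(4))
    if n=='finger':
        for s in(b<0,b>0): print(s.sum(),a[s].max().round(4),b[s].min().round(4),b[s].max().round(4))
```

```text
t 6.5 tcp [ 0.5079 -0.3507  0.2235] yaw y 1.7169 z [-8.e-04  8.e-04 -1.e+00] q [-0.604  0.403  0.207  1.376  0.    -0.75 ] F [-0.49 -0.18 -0.13] op 1.003
finger 193 a [-0.0074  0.0091  0.0145] b [-0.0577 -0.0523 -0.043   0.0547  0.0568]
101 0.0156 -0.0638 -0.0419
92 0.0146 0.0414 0.0618
grip 211 a [-0.0141  0.0193  0.0233] b [-0.0163 -0.0129  0.0055  0.0114  0.0121]
top 113 a [-0.0167  0.0056  0.0238] b [-0.0162 -0.0134 -0.0015  0.0094  0.012 ]
```

View pics/c6.png

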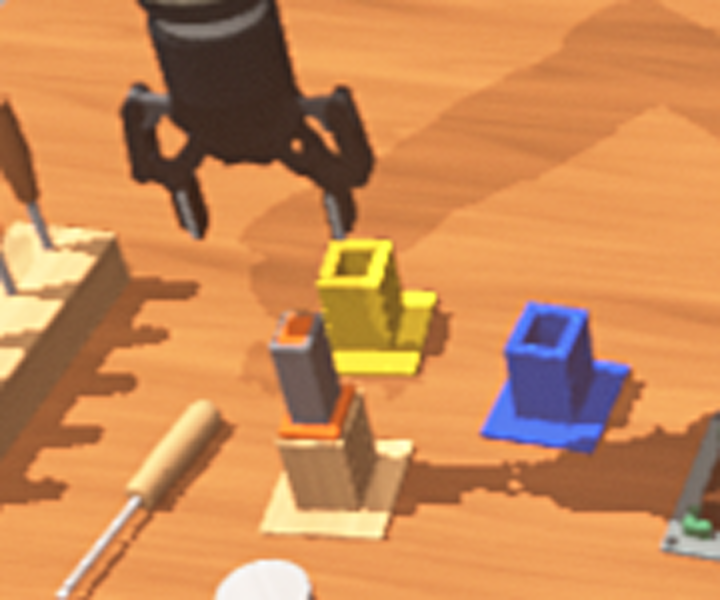

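Request:
move_arm:
  rows:
    - [[0,0,0,0,-0.001,-0.045,0],[0,0,0,0,-0.001,-0.085,0],[0,0,0,0,-0.001,-0.115,0],[0,0,0,0,-0.001,-0.125,0],[0,0,0,0,-0.001,-0.125,0],[0,0,0,0,-0.001,-0.125,120],[0,0,0,0,-0.001,-0.125,180],[0,0,0,0,-0.001,-0.125,255],[0,0,0,0,-0.001,-0.125,255],[0,0,0,0,-0.001,-0.125,255],[0,0,0,0,-0.001,-0.125,255],[0,0,0,0,-0.001,-0.125,255]]

```text
time: 7.75
ee_pos: [0.5084, -0.3537, 0.0999]
tcp_rot: [-0.227, 3.132, -0.002]
ft_force: [-0.7, 1.5, 5.2]
opening: 0.322
```

Run:
```python
from h import *
st()
```

```text
t 7.75 tcp [ 0.5084 -0.3537  0.0999] yaw y 1.7156 z [ 0.0014 -0.001  -1.    ] q [-0.608  0.464 -0.019  1.087  0.    -0.753] F [-0.66  1.45  5.21] op 0.322
```

Request:
move_arm:
  rows:
    - [[0,0,0,0,0,0.015,255],[0,0,0,0,0,0.03,255],[0,0,0,0,0,0.05,255],[0,0,0,0,0,0.07,255],[0,0,0,0,0,0.095,255],[0,0,0,0,0,0.11,255],[0,0,0,0,0,0.11,255],[0,0,0,0,0,0.11,255],[0,0,0,0,0,0.11,255]]

```text
time: 8.65
ee_pos: [0.5075, -0.353, 0.2075]
tcp_rot: [0.227, -3.132, -0.002]
ft_force: [-0.3, -0.4, -1.5]
opening: 0.319
```

Run:
```python
from m import *
st(); c=snap('scene','s7')
b=cv2.imread('pics/s7.png')[110:260,120:300]
cv2.imwrite('pics/c7.png',cv2.resize(b,None,fx=4,fy=4,interpolation=2))
```

```text
t 8.65 tcp [ 0.5075 -0.353   0.2075] yaw y 1.7156 z [-0.0016  0.001  -1.    ] q [-0.608  0.409  0.176  1.34  -0.    -0.753] F [-0.34 -0.39 -1.55] op 0.319
```

View pics/c7.png

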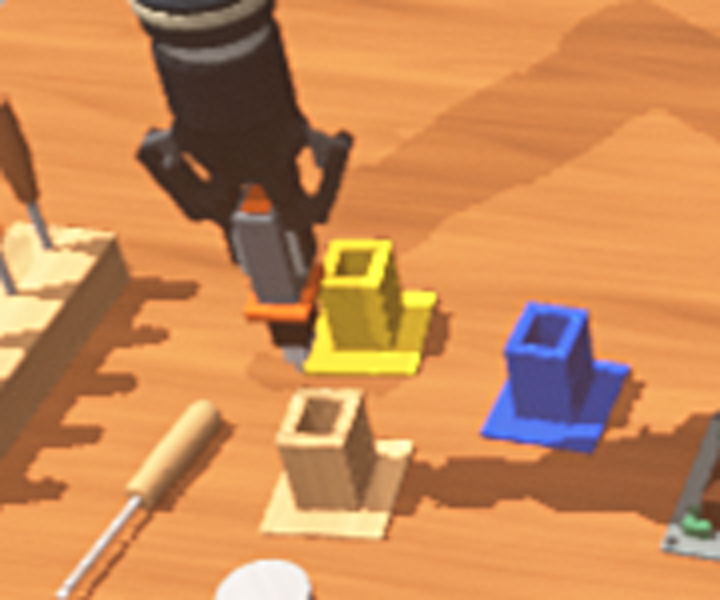

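Request:
move_arm:
  rows:
    - [[0,0,0,-0.005,0.03,0,255],[0,0,-0.1,-0.015,0.07,0,255],[0,0,-0.2,-0.025,0.11,0,255],[0,0,-0.242,-0.03,0.15,0,255],[0,0,-0.242,-0.035,0.19,0,255],[0,0,-0.242,-0.04,0.23,0,255],[0,0,-0.242,-0.046,0.265,0,255],[0,0,-0.242,-0.051,0.29,0,255],[0,0,-0.242,-0.051,0.298,-0.02,255],[0,0,-0.242,-0.051,0.298,-0.05,255],[0,0,-0.242,-0.051,0.298,-0.06,255],[0,0,-0.242,-0.051,0.298,-0.06,255],[0,0,-0.242,-0.051,0.298,-0.06,255]]

```text
time: 10.0
ee_pos: [0.4572, -0.0556, 0.1493]
tcp_rot: [0.072, 3.141, -0.0]
ft_force: [-0.4, -0.1, -1.7]
opening: 0.322
```

Run:
```python
from m import *
st(); c=snap('scene','s8');snap('top','t8')
b=cv2.imread('pics/s8.png')[170:270,250:370]
cv2.imwrite('pics/c8.png',cv2.resize(b,None,fx=6,fy=6,interpolation=2))
P=cloud(c);X,Y,Z=P[...,0],P[...,1],P[...,2]
R=np.array([np.cos(.045),-np.sin(.045)]);L=np.array([-R[1],R[0]])
o=arm.observe()['ee_pos']
for n,z0,z1 in(('grip',.135,.19),('collar',.122,.128),('snout',.085,.112),('head',.066,.08),('block',.0335,.0385)):
    m=(abs(X-.457)<.07)&(abs(Y+.055)<.05)&(Z>z0)&(Z<z1); q=P[m][:,:2]-[.457,-.0545]; a,b=q@R,q@L
    print(n,len(q),'a',np.percentile(a,[2,50,98]).round(4),'b',np.percentile(b,[1,10,50,90,99]).round(4),rect(P[m][:,:2]))
    if n=='grip': 
        for z in(.135,.15,.165): 
            s=(P[m][:,2]>z)&(P[m][:,2]<z+.012)&(abs(b)<.012); print(z,np.percentile(a[s],[50,90]),s.sum())
```

```text
t 10.0 tcp [ 0.4572 -0.0556  0.1493] yaw y 1.5252 z [ 0.e+00 -1.e-04 -1.e+00] q [-0.121  0.174 -0.315  1.082 -0.    -0.075] F [-0.36 -0.07 -1.65] op 0.322
grip 270 a [0.005  0.0187 0.0237] b [-0.0301 -0.0215  0.0006  0.0181  0.0243] (array([ 0.47  , -0.0555]), 58, 24, np.float64(-1.448))
0.135 [0.02000722 0.02201302] 36
0.15 [0.02086204 0.02251997] 32
0.165 [0.02003461 0.02262465] 29
collar 25 a [-0.0195  0.0264  0.0297] b [-0.0215 -0.0137  0.0064  0.0174  0.0177] (array([ 0.4698, -0.0463]), 59, 32, np.float64(-0.715))
snout 54 a [0.0066 0.0172 0.0205] b [-0.0141 -0.0112 -0.0017  0.0086  0.0092] (array([ 0.4734, -0.0554]), 26, 14, np.float64(-1.112))
head 11 a [-0.0047  0.0147  0.0172] b [-0.0068 -0.0059 -0.0014  0.0046  0.0046] (array([ 0.4614, -0.0558]), 25, 11, np.float64(-0.045))
block 228 a [-0.0452  0.0025  0.0511] b [-0.0212 -0.0174 -0.0014  0.0135  0.0181] (array([ 0.4581, -0.0562]), 103, 40, np.float64(-0.064))
```

View pics/c8.png

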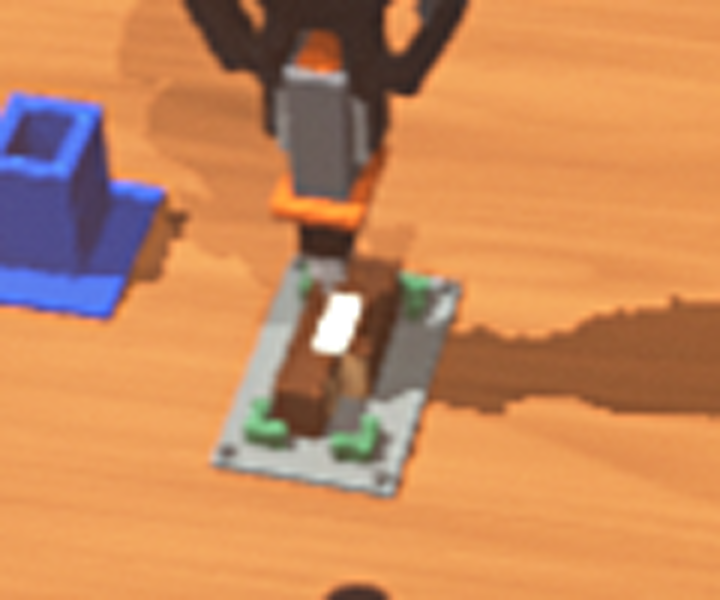

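Request:
move_arm:
  rows:
    - [[0,0,0,0.001,0.001,-0.012,255],[0,0,0,0.001,0.001,-0.024,255],[0,0,0,0.001,0.001,-0.03,255],[0,0,0,0.001,0.001,-0.032,255],[0,0,0,0.001,0.001,-0.034,255],[0,0,0,0.001,0.001,-0.034,255],[0,0,0,0.001,0.001,-0.034,255]]

```text
time: 10.8
ee_pos: [0.4583, -0.0545, 0.1153]
tcp_rot: [0.071, 3.14, -0.001]
ft_force: [-0.6, -1.2, 1.2]
opening: 0.321
```

Run:
```python
from m import *
st();st(); c=snap('scene','s9');st()
b=cv2.imread('pics/s9.png')[170:270,250:370]
cv2.imwrite('pics/c9.png',cv2.resize(b,None,fx=6,fy=6,interpolation=2))
```

```text
t 10.8 tcp [ 0.4583 -0.0545  0.1153] yaw y 1.5255 z [ 7.e-04 -4.e-04 -1.e+00] q [-0.118  0.203 -0.373  0.994 -0.    -0.073] F [-0.59 -1.24  1.25] op 0.321
t 10.8 tcp [ 0.4583 -0.0545  0.1153] yaw y 1.5255 z [ 7.e-04 -4.e-04 -1.e+00] q [-0.118  0.203 -0.373  0.994 -0.    -0.073] F [-0.59 -1.24  1.25] op 0.321
t 10.85 tcp [ 0.4583 -0.0545  0.1152] yaw y 1.5255 z [ 8.e-04 -4.e-04 -1.e+00] q [-0.118  0.203 -0.373  0.994 -0.    -0.073] F [-0.96 -0.89  1.08] op 0.32
```

View pics/c9.png

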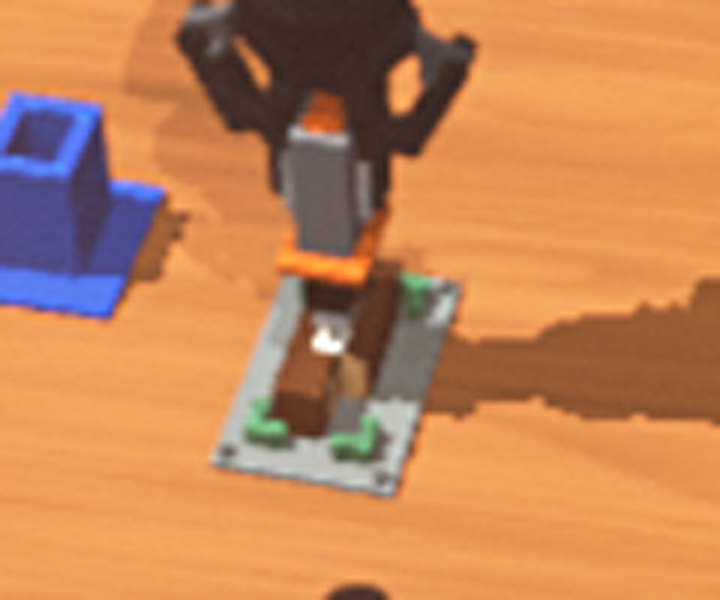

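Request:
move_arm:
  rows:
    - [[0,0,0,0,0,-0.0015,255],[0,0,0,0,0,-0.003,255],[0,0,0,0,0,-0.0043,255],[0,0,0,0,0,-0.0043,255],[0,0,0,0,0,-0.0043,255],[0,0,0,0,0,-0.0043,255]]

```text
time: 11.45
ee_pos: [0.4582, -0.0545, 0.1106]
tcp_rot: [0.071, 3.14, -0.0]
ft_force: [0.4, -1.2, 3.0]
opening: 0.325
```

Run:
```python
from m import *
st(); c=snap('scene','s10');st();d=snap('top','t10')
b=cv2.imread('pics/s10.png')[190:250,270:350]
cv2.imwrite('pics/c10.png',cv2.resize(b,None,fx=9,fy=9,interpolation=2))
P=cloud(c);X,Y,Z=P[...,0],P[...,1],P[...,2]
R=np.array([np.cos(.045),-np.sin(.045)]);L=np.array([-R[1],R[0]])
for n,z0,z1 in(('grip',.1,.15),('collar top',.088,.096),('snout',.058,.078),('head',.04,.05),('block',.0335,.0385)):
    m=(abs(X-.457)<.07)&(abs(Y+.055)<.05)&(Z>z0)&(Z<z1); q=P[m][:,:2]-[.457,-.0545]; a,b=q@R,q@L
    print(n,len(q),'a',np.percentile(a,[2,50,98]).round(4),'b',np.percentile(b,[1,10,50,90,99]).round(4),np.median(Z[m]).round(4),rect(P[m][:,:2]))
```

```text
t 11.45 tcp [ 0.4582 -0.0545  0.1106] yaw y 1.5256 z [ 5.e-04 -3.e-04 -1.e+00] q [-0.118  0.207 -0.381  0.982 -0.    -0.073] F [ 0.43 -1.22  3.03] op 0.325
t 11.5 tcp [ 0.4582 -0.0544  0.1106] yaw y 1.5256 z [ 5.e-04 -3.e-04 -1.e+00] q [-0.118  0.207 -0.381  0.982 -0.    -0.073] F [ 0.23 -1.07  3.21] op 0.318
grip 234 a [0.0023 0.0196 0.0245] b [-0.0278 -0.0197  0.0022  0.0189  0.0253] 0.1277 (array([ 0.4714, -0.0554]), 55, 23, np.float64(-1.437))
collar top 85 a [-0.0136  0.0214  0.0314] b [-0.0215 -0.0184  0.0076  0.0179  0.019 ] 0.0918 (array([ 0.4615, -0.0561]), 54, 41, np.float64(-0.06))
snout 34 a [0.0146 0.0184 0.0224] b [-0.0122 -0.0097 -0.0001  0.0089  0.011 ] 0.0669 (array([ 0.4765, -0.0557]), 23, 9, np.float64(-1.41))
head 10 a [0.0136 0.0178 0.0453] b [-0.0186 -0.0169 -0.0023  0.0016  0.0017] 0.0418 (array([ 0.4831, -0.0675]), 35, 17, np.float64(-0.514))
block 147 a [-0.045   0.0153  0.0512] b [-0.0215 -0.0176  0.0007  0.0151  0.0181] 0.0362 (array([ 0.4597, -0.0563]), 102, 39, np.float64(-0.087))
```

View pics/c10.png

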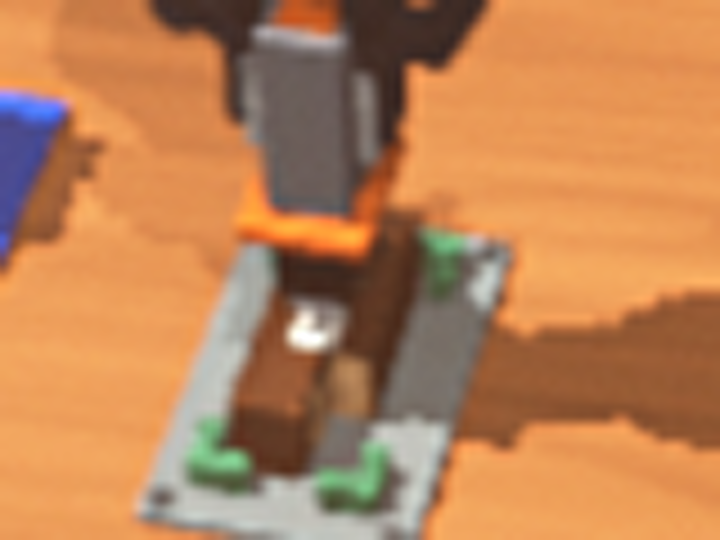

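```bash
python3 -c "
from h import *
st();print(arm.finish_job())"
```

```text
t 11.55 tcp [ 0.4582 -0.0545  0.1106] yaw y 1.5256 z [ 4.e-04 -3.e-04 -1.e+00] q [-0.118  0.207 -0.381  0.982 -0.    -0.073] F [ 1.13 -1.94  2.84] op 0.323
the job is handed in; nothing more can be done
None
```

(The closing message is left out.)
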